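Size a shouldered stirrer spindle in the hole gauge plate

TASK

Find which hole of the front gauge plate fits the shouldered steel spindle: lift it from its wooden block, try the widest hole first and step down along the row until the thin shank goes through but the shoulder is stopped by the rim. Feel for it gently, without forcing the spindle against the plate, and leave it standing upright in that hole, shoulder fully seated and let go; do not disturb the other things on the bench.

Things in the scene. Friction and masses are not known exactly. Their poses are not given: they have to be found in the camera images.
- spindle: Plain steel spindle, standing upright. Origin: centre of the shank's lower end; z up along its axis. From below: shank 12 mm diameter, 34 mm long (foot chamfered to 9.6 mm); shoulder collar 16.5 mm diameter from 34 to 46 mm; round handle 14 mm diameter from 46 to 94 mm (top). Mass 80 to 170 g.
- block: Fixed wooden block, 60 x 60 x 45 mm, origin under its centre. The spindle starts in its 13.5 mm through-hole, the shoulder resting on the top, so the spindle's origin is 11 mm above the bench.
- stand: Fixed gauge stand, base 175 x 205 x 8 mm, origin under the centre of the base, x away from the front bay, y along the plates. Carries three loose steel gauge plates, each 40 x 170 x 10 mm, tops 60 mm above the bench, in bays at x = -52 mm (front, nearest the robot), 0 and +52 mm (spares, not used). Each has a row of four through-holes that get smaller from +y to -y.
- cradle: The two aluminium end supports of the front bay, fixed to the stand, axes as the stand's, origin on the bench under the middle of the front plate. They carry the front plate (0.4 kg), which is loose and can lie about 1 mm off its nominal place between stops 6 mm high. Which of the three plates lies in front varies: see the holes.
- hole0 (a point): Nominal centre of the widest hole of the row of the front plate, at the plate's top face, 60 mm above the bench; axes as the stand's. Holes are 34 mm apart, open below down to the base. Bore, by plate: 21, 24 or 27 mm. 21 mm and more lets even the shoulder through.
- hole1 (a point): Nominal centre of the second hole of the front plate, at the plate's top face, 60 mm above the bench; axes as the stand's. Holes are 34 mm apart, open below down to the base. Bore, by plate: 13.5, 21 or 24 mm. 13.5 mm passes the shank and stops the shoulder.
- hole2 (a point): Nominal centre of the third hole of the front plate, at the plate's top face, 60 mm above the bench; axes as the stand's. Holes are 34 mm apart, open below down to the base. Bore, by plate: 9.5, 13.5 or 21 mm. 9.5 mm and less stops the shank's foot.
- hole3 (a point): Nominal centre of the smallest hole of the front plate, at the plate's top face, 60 mm above the bench; axes as the stand's. Holes are 34 mm apart, open below down to the base. Bore, by plate: 6.5, 9.5 or 13.5 mm. Every plate has one 13.5 mm hole.
- amber_jar: Bystander, loose: amber glass jar, 44 mm across, 70 mm tall; origin under its middle.
- dish: Bystander, loose: white porcelain dish, 70 mm across, 25 mm tall; origin under its middle.
- beaker: Bystander, loose: small glass beaker, 56 mm across, 70 mm tall; origin under its middle.
- stopper: Bystander, loose: black rubber stopper, 32 mm across, 28 mm tall; origin under its middle.
- wrench: Bystander, loose: steel spanner, 160 mm long, lying flat; origin on the bench at its middle.
- wash_bottle: Bystander, loose: white bottle with a red cap, 54 mm across, 90 mm tall; origin under its middle.
- collar: Bystander, loose: brass ring, 48 mm across, 14 mm tall; origin under its middle.

How it is judged:
By the outcome, as a careful person would: the job done as asked, in the order asked, and still so for the second after the job is handed in, with the robot touching nothing.
It also fails if it takes over 64 s, if anything falls off the work surface, if the arm or the gripper's body presses on something with over 40 N, if the wrist force passes 120 N, or if a joint passes its speed limit or range.

ROBOT

A 6-joint arm with a two-finger parallel gripper is mounted at the origin on the work surface. World frame = base frame: x ahead of the robot, y to its left, z up, the work surface at z = 0. Lengths are in mm, angles in degrees, forces in N, time in s.
With the tool pointing down it reaches from about 375 to 900 mm from the base axis. Payload 3.1 kg.
Tool frame: the origin (TCP) lies at the very end of the fingers, on their centre line; the grasp point (between the pads) lies 19 mm behind it; y points along the fingers, z is the direction in which the jaws open and shut, and the axes are right-handed (so a half turn about y gives the same grasp; the last joint's range is limited). The gripper opens to 85 mm and grips with 20 to 120 N. Pads are 22 mm wide; open, the fingers measure 114 mm over their backs; the gripper's body (76 mm by 85 mm) begins 54 mm behind the grasp point. The pads swing forward as they close: fully open they stand 13 mm farther back than shut.
Start: joints at [-86.889, 30.224, 82.088, -0, 67.689, -10.227], TCP at [144.214, -608.111, 231.31] pointing down, gripper open.
Joint ranges: [-176.69, 176.69], [-43.24, 126.21], [12.49, 139.97], [-82, 262], [0, 151.66], [-163.58, 163.58]. Speed limits (degrees/s): [159.86, 159.86, 180, 180, 180, 180].

INTERFACE

Orientations are given as [roll, pitch, yaw] about the fixed x, y, z axes, in that order (R = Rz(yaw) Ry(pitch) Rx(roll)).
In Python, from station import get_state, grab_frame, sign_off, cut_out, place_of gives the robot as it stands.
- The arm moves only by the tool move_arm, never from a script. Its argument "deltas" is a list of rows, each an object with "travel": the shift along the tool's x, y, z in m, a list of three; "roll": the turn about the tool's y in rad; "claw": the closure, from 0 (fully open) to 1 (shut). In form: [{"travel": [tx, ty, tz], "roll": roll, "claw": claw}, ...]. A call has 1 to 8 rows; each row shifts and turns the commanded pose from where the row before left it, along the tool's axes as they then stand; what a row does not reach is not made up. A row lasts 1/8 s, in which the tool goes at most 62.5 mm and 10.7 degrees, less where a joint would pass 70% of its speed; a pose out of reach is approached as far as the arm can. A call is refused whole if a number of a shift passes 0.0625 or a number of a turn 0.188, either way. A call with a gripper value outside its range is refused whole. The fingers move at their own pace and stop on an object; "newtons" is the grip in N (left out, the last holds). Time passes only in rows, so rows that do not move let the fingers close. It gives the time, the measured TCP pose, the force and the opening at its end, in the units of the state.
- get_state(): the state, without advancing time (a new reading comes with each control period).
- grab_frame(name): name is "scene" or "top" or "wrist"; returns a dict with "frame" (480x640x3 uint8, blue, green, red), "depth" (480x640 float32, mm along the optical axis (not along the pixel's ray), 0 where there is no reading), "K" (3x3 intrinsics, pixels), "k1" (the pictures are not rectified: a ray, as slopes to the right and down, at radius r is drawn at 1 + k1 r^2 times it, then the intrinsics apply), "rvec" (rotation vector, rad) and "tvec" (3), from world to camera coordinates, as OpenCV has them. Camera axes: x right, y down, z forward; pixel columns grow to the right and rows downward; lengths in mm; the calibration is good to about 2 mm. A picture is of the moment at which its call begins.
- sign_off(): hands the job in, once; it reports no verdict.
Trained networks look in a picture, given as the dict that the camera call returned (one of the last four; its "shot" number tells which), for a name from the list of things; names that differ only in an ending like _2 or _b are one class to them, and where a whole thing is asked for, a point or a joint stands for the part that bears it (a point fixed in the world has none). Each returns a list of dicts, best first, with "score" (0 to 1); they miss things now and then, are a little off and sometimes report something else, mostly with a low value. They report only what shows in the picture. A call takes as long as a camera call.
- cut_out(picture, target): "pixels" (480x640 bool, what is visible of it) and "pixel" ([column, row] in pixels, amid what is visible of it).
- place_of(picture, target): "pixel" ([column, row] in pixels: a listed point, or the origin of a listed thing).
The state is a dict: "time": time; "qpos": joint angles; "qd": joint speeds; "joint_torque": joint torques, N m; "tcp_pos": TCP position; "tool_rot": TCP orientation; "force": force on the tool from outside, world axes, zero at the start; "moment": the same for the moment, N m; "width": opening from 0.0 (shut) to 1.0 (fully open).
Only numpy, scipy, OpenCV 4.12 (cv2) and the standard library are available. Lean on these libraries where they do the work, as an engineer would, in place of code of your own. Each camera call takes 0.05 s, during which the arm holds its last target.

## Working session

There is one attempt and no reset: what is moved stays moved. The work goes in short steps, Python scripts to look and compute and a tool call to move; the robot and the scene stay as the last step left them, time stands still between calls to the robot, and variables do not carry over. Pictures are saved under pics/ and viewed, and the job is handed in when it is done.

Besides the shell and the picture viewer there is one more tool, called after ">>>" in YAML: its name, and indented under it one key for each argument. move_arm: Moves the arm, as the interface text tells. Its arguments: {"type":"object","properties":{"deltas":{"type":"array"},"newtons":{"type":"number"}},"required":["deltas"]}

```bash
ls; mkdir -p pics
cat > h.py <<'E'
import numpy as np, cv2
from station import get_state, grab_frame, sign_off, cut_out, place_of
def ray(f,px):
    K=f["K"];u=(px[0]-K[0][2])/K[0][0];v=(px[1]-K[1][2])/K[1][1]
    rd=np.hypot(u,v);r=rd
    for _ in range(30): r=rd/(1+f["k1"]*r*r)
    s=r/rd if rd>0 else 1
    R=cv2.Rodrigues(np.array(f["rvec"],float))[0];t=np.array(f["tvec"],float).ravel()
    return -R.T@t, R.T@np.array([u*s,v*s,1.0]),  # not normalised: depth scaling
def atz(f,px,z):
    o,d=ray(f,px); return o+d*(z-o[2])/d[2]
def atd(f,px,dep):
    o,d=ray(f,px); return o+d*dep
def tri(l):
    A=np.zeros((3,3));b=np.zeros(3);L=[]
    for f,px in l:
        o,d=ray(f,px);d=d/np.linalg.norm(d);P=np.eye(3)-np.outer(d,d);A+=P;b+=P@o;L.append((P,o))
    x=np.linalg.solve(A,b); return x,[np.linalg.norm(P@(x-o)) for P,o in L]
def proj(f,p):
    R=cv2.Rodrigues(np.array(f["rvec"],float))[0];c=R@np.array(p,float)+np.array(f["tvec"],float).ravel()
    u,v=c[0]/c[2],c[1]/c[2];k=1+f["k1"]*(u*u+v*v);K=f["K"]
    return np.array([K[0][0]*u*k+K[0][2],K[1][1]*v*k+K[1][2]])
E
python3 - <<'E'
from h import *
import pickle
s=get_state();print(s)
F={}
for n in ["scene","top","wrist"]:
    f=grab_frame(n);F[n]=f;cv2.imwrite(f"pics/{n}0.png",f["frame"])
    R=cv2.Rodrigues(np.array(f["rvec"],float))[0];print(n,-R.T@np.array(f["tvec"]).ravel(),f["K"][0][0],f["k1"],f["shot"])
    for t in ["spindle","block","stand","cradle","hole0","hole1","hole2","hole3"]:
        r=place_of(f,t)
        if r: print(t,[(np.round(q["pixel"],1),round(q["score"],2)) for q in r[:2]])
pickle.dump(F,open("f0.pkl","wb"))
E
```

```text
pics
{'time': 0.0, 'qpos': array([-8.68889652e+01,  3.02799316e+01,  8.21572780e+01,  1.70544379e-03,
        6.76878993e+01, -1.02273396e+01]), 'qd': array([ 0.06062799,  0.0387953 ,  0.05625017, -0.05460513,  0.0943998 ,
       -0.0973288 ]), 'joint_torque': array([ 1.07663996e-03, -4.42343760e+01, -1.78022879e+01, -2.54586394e-05,
        8.46014125e-03, -7.97853687e-06]), 'tcp_pos': array([ 144.1852528 , -607.4056588 ,  230.31830317]), 'tool_rot': array([-9.01228411e+01,  2.37649014e-02, -1.66662300e+02]), 'force': array([-0.22590511,  0.28740813,  0.33069632]), 'moment': array([-0.00565343, -0.01853149,  0.03307575]), 'width': 1.0043840286589354}
scene [1030.24339374 -564.06457733 1019.11022203] 571.653817702626 -0.11700900253263953 1
spindle [(array([351.7, 207.9]), 0.65)]
block [(array([354.3, 212.6]), 0.94)]
stand [(array([277.6, 303.9]), 0.8), (array([232.2, 258.6]), 0.18)]
cradle [(array([232.1, 259.1]), 0.71)]
hole0 [(array([278.2, 254.6]), 0.88)]
hole1 [(array([278.2, 254.6]), 0.88)]
hole2 [(array([278.2, 254.6]), 0.88)]
hole3 [(array([278.2, 254.6]), 0.88)]
top [ 376.94589704  -33.6966731  1392.63173984] 550.0954759954537 -0.0805618421336887 2
spindle [(array([260.9, 259. ]), 0.45)]
block [(array([264.8, 261.2]), 0.71), (array([263.4, 260.3]), 0.6)]
stand [(array([375.9, 250.5]), 0.85)]
cradle [(array([260.3, 301.1]), 0.54)]
hole0 [(array([397.9, 264.4]), 0.71), (array([360.3, 263. ]), 0.65)]
hole1 [(array([397.9, 264.4]), 0.71), (array([360.3, 263. ]), 0.65)]
hole2 [(array([397.9, 264.4]), 0.71), (array([360.3, 263. ]), 0.65)]
hole3 [(array([397.9, 264.4]), 0.71), (array([360.3, 263. ]), 0.65)]
wrist [ 211.92907864 -593.44923646  374.90342877] 352.464738649613 -0.06105476540385782 3
```

View pics/scene0.png

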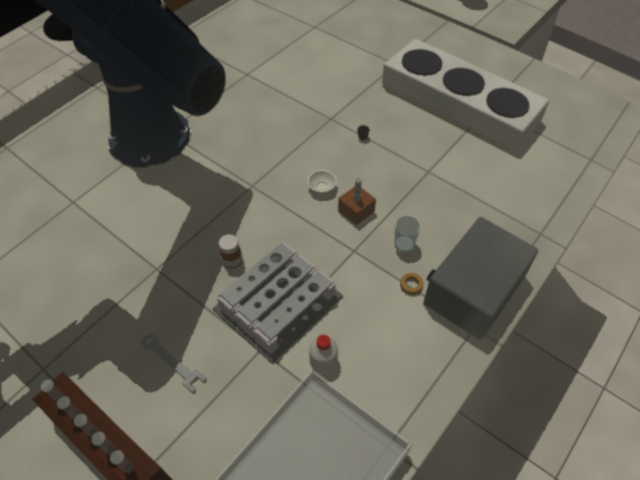

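View pics/top0.png

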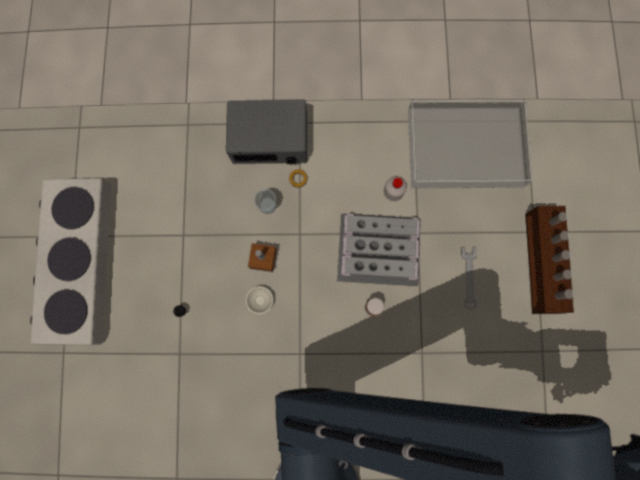

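Run:
```python
from h import *
import pickle
F=pickle.load(open("f0.pkl","rb"))
for n,(a,b,c,d) in dict(top=(220,200,460,320),scene=(170,150,420,340)).items():
    cv2.imwrite(f"pics/{n}0z.png",cv2.resize(F[n]["frame"][b:d,a:c],None,fx=3,fy=3,interpolation=cv2.INTER_CUBIC))
```

```text
(no output)
```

View pics/top0z.png

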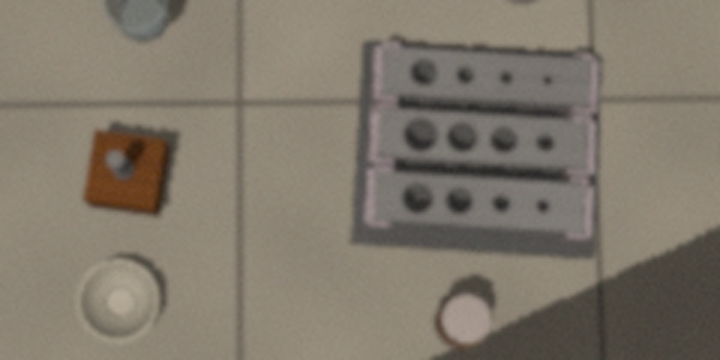

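View pics/scene0z.png

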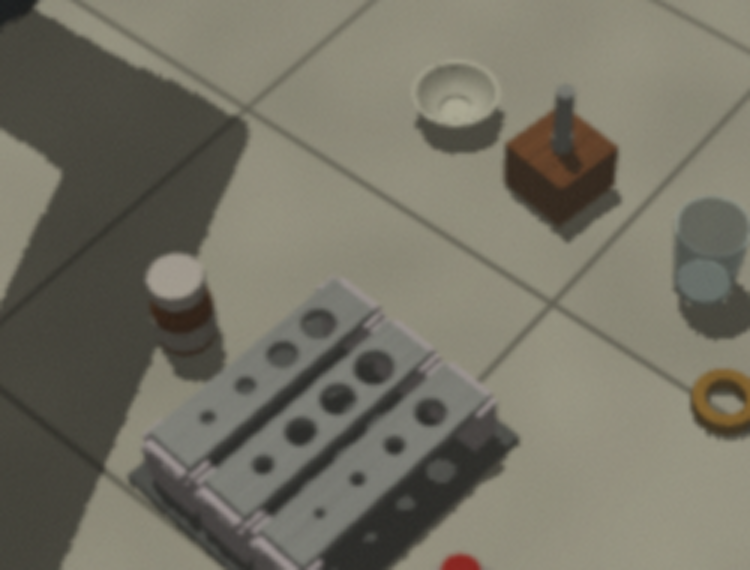

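The front row (nearest the robot, lower row in top view) shows holes at top-picture pixels of about (359,266), (373,267), (387,268) and (401,269), large, large, small, smaller. That suggests 24/21/13.5/9.5, so hole2 probably fits. The spindle is at about (261,254).

Run:
```python
from h import *
import pickle
F=pickle.load(open("f0.pkl","rb"))
T,S=F["top"],F["scene"]
top=[(220+x/3-.33,200+y/3-.33) for x,y in [(417,197),(459,200),(501,203),(543,206)]]
sc=[(170+x/3-.33,150+y/3-.33) for x,y in [(319,323),(283,354),(245,385),(207,417)]]
for a,b in zip(top,sc): print("hole",np.round(tri([(T,a),(S,b)])[0],1),np.round(tri([(T,a),(S,b)])[1],1),np.round(atz(T,a,60),1),np.round(atz(S,b,60),1))
a=(220+117/3-.33,200+158/3-.33);b=(170+565/3-.33,150+92/3-.33)
print("sptop",tri([(T,a),(S,b)]),atz(T,a,105),atz(S,b,105))
# things
for n,z in dict(amber_jar=0,dish=0,beaker=0,stopper=0,wrench=0,wash_bottle=0,collar=0,block=0,stand=0,cradle=0,spindle=11).items():
    for f in (T,S):
        try:
            r=place_of(f,n)
            if r: print(n,np.round(atz(f,r[0]["pixel"],z)[:2]),round(r[0]["score"],2))
        except Exception as e: print(e)
```

```text
hole [ 541.4 -108.    64.2] [0.3 0.3] [ 542.1 -108.    60. ] [ 539.  -106.2   60. ]
hole [ 538.8 -141.8   63.5] [0.1 0.1] [ 539.3 -142.    60. ] [ 536.9 -140.4   60. ]
hole [ 535.9 -175.9   63.6] [0.3 0.3] [ 536.6 -176.    60. ] [ 533.9 -174.6   60. ]
hole [ 533.3 -209.7   63.4] [0.2 0.2] [ 533.8 -210.    60. ] [ 531.4 -208.7   60. ]
sptop (array([568.57033859, 130.23925721, 110.41458749]), [np.float64(0.10592603595645259), np.float64(0.10592603595651683)]) [569.45516649 131.0091822  105.        ] [565.75710631 134.28554783 105.        ]
amber_jar [ 439. -147.] 0.74
amber_jar [ 439. -140.] 0.57
dish [466. 143.] 0.8
dish [449. 150.] 0.74
beaker [713. 124.] 0.57
beaker [709. 118.] 0.73
stopper [437. 338.] 0.69
stopper [435. 342.] 0.51
wrench [ 517. -388.] 0.56
wash_bottle [ 743. -208.] 0.79
wash_bottle [ 739. -206.] 0.73
collar [784.  49.] 0.77
collar [772.  48.] 0.75
block [562. 128.] 0.71
block [566. 129.] 0.94
stand [ 587. -156.] 0.85
stand [ 588. -163.] 0.8
cradle [460. 139.] 0.54
cradle [ 437. -141.] 0.71
spindle [566. 137.] 0.45
spindle [558. 129.] 0.65
```

>>> move_arm:
  deltas:
    - {"travel":[0,0,0],"roll":0.116,"claw":0}
    - {"travel":[0,0,0],"roll":0.116,"claw":0}
    - {"travel":[-0.0324,0,-0.0447],"roll":0,"claw":0}
    - {"travel":[-0.0324,0,-0.0447],"roll":0,"claw":0}
    - {"travel":[-0.0324,0,-0.0447],"roll":0,"claw":0}
    - {"travel":[-0.0324,0,-0.0447],"roll":0,"claw":0}
    - {"travel":[-0.0324,0,-0.0447],"roll":0,"claw":0}
    - {"travel":[-0.0324,0,-0.0447],"roll":0,"claw":0}
  newtons: 40

```text
time: 3.45
tcp_pos: [339.4, -338.5, 231.6]
tool_rot: [-90.0, 0.0, -180.0]
force: [0.6, -0.2, 0.3]
width: 0.996
```

>>> move_arm:
  deltas:
    - {"travel":[-0.0324,0,-0.0447],"roll":0,"claw":0}
    - {"travel":[-0.0324,0,-0.0447],"roll":0,"claw":0}
    - {"travel":[-0.0324,0,-0.0447],"roll":0,"claw":0}
    - {"travel":[-0.0324,0,-0.0447],"roll":0,"claw":0}
    - {"travel":[0,0,0],"roll":0,"claw":0}
    - {"travel":[0,0,0],"roll":0,"claw":0}

```text
time: 4.2
tcp_pos: [467.7, -161.0, 231.3]
tool_rot: [-90.0, -0.0, -179.9]
force: [-0.3, -0.5, -0.8]
width: 0.999
```

Run:
```python
from h import *
import pickle
s=get_state();print(s)
f=grab_frame("wrist");cv2.imwrite("pics/w1.png",f["frame"]);pickle.dump(f,open("w1.pkl","wb"))
R=cv2.Rodrigues(np.array(f["rvec"],float))[0];print(-R.T@np.array(f["tvec"]).ravel(),R)
for t in ["hole0","stand","cradle"]:
    print(t,[(np.round(q["pixel"],1),round(q["score"],2)) for q in place_of(f,t)[:4]])
for p in [(541.4,-108,60),(533.3,-209.7,60)]: print(proj(f,p))
```

```text
{'time': 4.2, 'qpos': array([-3.19420169e+01,  2.02290809e+01,  1.00433164e+02, -3.95324530e-02,
        5.93365896e+01,  5.79789975e+01]), 'qd': array([-1.84239275,  0.04520666,  0.28209838,  0.00214856, -0.1220358 ,
        0.27407251]), 'joint_torque': array([ 9.10120513e-01, -3.37780952e+01, -1.56105155e+01,  4.89870273e-02,
        4.59953444e-03,  1.56412480e-03]), 'tcp_pos': array([ 467.70861505, -161.00042132,  231.32563964]), 'tool_rot': array([-8.99705534e+01, -1.70472481e-02, -1.79900858e+02]), 'force': array([-0.33305088, -0.48408787, -0.81337248]), 'moment': array([ 0.03097871, -0.01647829,  0.03663275]), 'width': 0.9993373975616504}
[ 537.28734346 -161.78531582  374.88778184] [[ 7.65794986e-04 -9.99999515e-01  6.19877338e-04]
 [-9.63686679e-01 -5.72457799e-04  2.67034936e-01]
 [-2.67034452e-01 -8.01861548e-04 -9.63686650e-01]]
hole0 []
stand [(array([318.5,  88. ]), 0.81)]
cradle [(array([ 33.8, 116.5]), 0.23)]
[253.45834059 138.23712267]
[370.84756527 147.89531251]
```

View pics/w1.png

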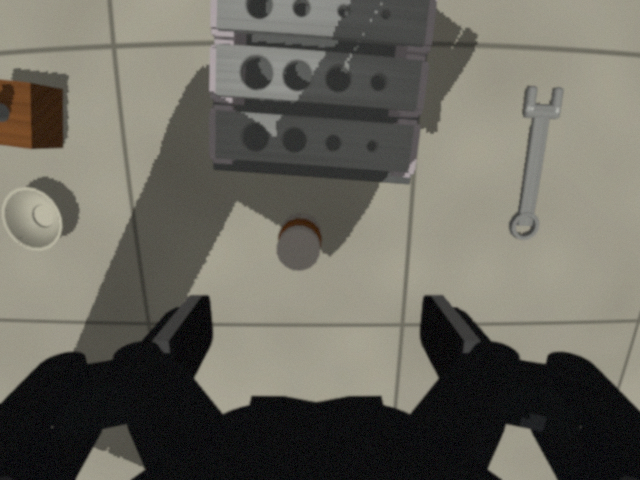

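```bash
cat >> h.py <<'E'
def crop(f,box,k,name):
    a,b,c,d=box;g=cv2.resize(f["frame"][b:d,a:c],None,fx=k,fy=k,interpolation=cv2.INTER_CUBIC)
    g=cv2.normalize(g,None,0,255,cv2.NORM_MINMAX);cv2.imwrite(name,g)
E
python3 - <<'E'
from h import *
import pickle
f=pickle.load(open("w1.pkl","rb"))
crop(f,(200,90,440,190),3,"pics/w1z.png")
for p in [(256,137),(295,139),(333,142.5),(371.5,145.5)]: print(np.round(atz(f,p,60),1))
E
```

```text
[ 542.4 -110.2   60. ]
[ 540.6 -143.9   60. ]
[ 537.7 -176.7   60. ]
[ 535.3 -210.2   60. ]
```

View pics/w1z.png

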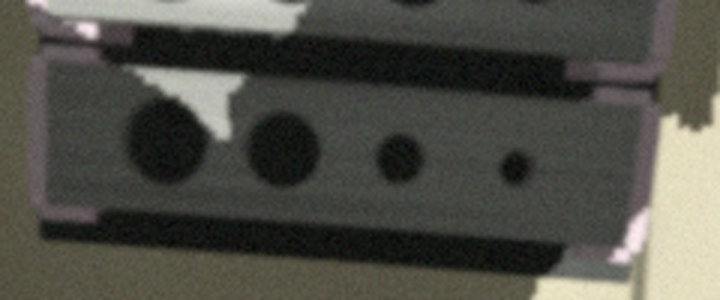

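>>> move_arm:
  deltas:
    - {"travel":[-0.0053,0,-0.0485],"roll":0,"claw":0}
    - {"travel":[-0.0053,0,-0.0485],"roll":0,"claw":0}
    - {"travel":[-0.0053,0,-0.0485],"roll":0,"claw":0}
    - {"travel":[-0.0053,0,-0.0485],"roll":0,"claw":0}
    - {"travel":[-0.0053,0,-0.0485],"roll":0,"claw":0}
    - {"travel":[-0.0053,0,-0.0485],"roll":0,"claw":0}
    - {"travel":[0,0,0],"roll":0,"claw":0}
    - {"travel":[0,0,0],"roll":0,"claw":0}

```text
time: 5.4
tcp_pos: [499.4, 129.1, 231.2]
tool_rot: [-90.0, -0.0, -180.0]
force: [-0.2, -0.0, -0.9]
width: 0.999
```

Run:
```python
from h import *
import pickle
s=get_state();print(s["tcp_pos"],s["qpos"])
f=grab_frame("wrist");cv2.imwrite("pics/w2.png",f["frame"]);pickle.dump(f,open("w2.pkl","wb"))
r=cut_out(f,"spindle")
for q in r[:2]:
    m=q["pixels"];ys,xs=np.nonzero(m);print(q["score"],q["pixel"],xs.min(),xs.max(),ys.min(),ys.max())
print(proj(f,(569,130.5,105)),proj(f,(569,130.5,45)))
crop(f,(250,50,390,190),4,"pics/w2z.png")
```

```text
[499.377671   129.11439235 231.19414494] [ 2.08841788e+00  2.18632438e+01  9.76014196e+01 -3.75939108e-02
  6.05601771e+01  9.21047623e+01]
0.77 [309.9, 143.8] 302 319 133 151
[312.61322029 142.88403826] [313.17355918 142.89255056]
```

View pics/w2z.png

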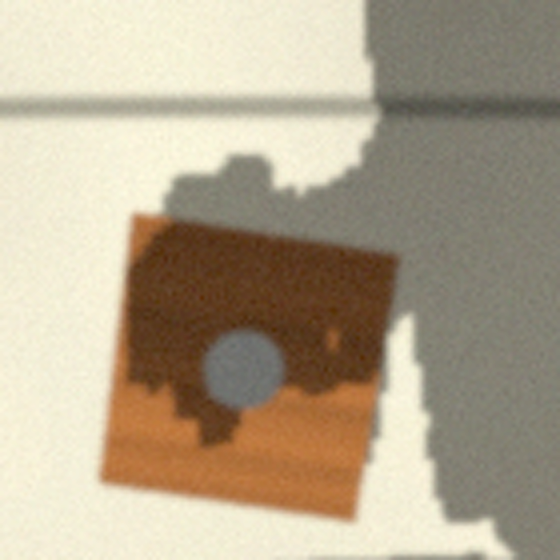

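Run:
```python
from h import *
import pickle
f=pickle.load(open("w2.pkl","rb"));F=pickle.load(open("f0.pkl","rb"))
p=(311,142);print("depth",f["depth"][140:145,309:314].mean(),atd(f,p,np.median(f["depth"][140:145,309:314])),atz(f,p,105),atz(f,p,45))
a=(220+117/3-.33,200+158/3-.33);b=(170+565/3-.33,150+92/3-.33)
print(tri([(f,p),(F["scene"],b)]),tri([(f,p),(F["top"],a)]))
w=pickle.load(open("w1.pkl","rb"))
for p in [(255,136.3),(294.3,139),(333,142.3),(371.3,145.3)]:
    print(np.round(atz(w,p,60),1), w["depth"][int(p[1])-18,int(p[0])], np.round(atd(w,(p[0]+19,p[1]+1),w["depth"][int(p[1])+1,int(p[0])+19]),1))
```

```text
depth 259.00793 [569.63697299 131.68486522 105.60061288] [569.63847609 131.69260091 105.        ] [569.78863185 132.46537981  45.        ]
(array([568.902144  , 131.13856628, 109.77203749]), [np.float64(0.8759574250524267), np.float64(0.8759574250523899)]) (array([569.77707265, 131.56413506, 101.97232579]), [np.float64(0.21261710381863239), np.float64(0.2126171038186785)])
[ 543.  -109.4   60. ] 296.416 [ 542.1 -125.8   60.4]
[ 540.6 -143.3   60. ] 298.0987 [ 539.8 -159.7   62.2]
[ 537.9 -176.7   60. ] 299.09546 [ 537.1 -193.    61.5]
[ 535.5 -210.    60. ] 299.72955 [ 534.8 -226.5   60.4]
```

>>> move_arm:
  deltas:
    - {"travel":[-0.035,0,-0.0013],"roll":0,"claw":0}
    - {"travel":[-0.035,0,-0.0012],"roll":0,"claw":0}
    - {"travel":[0,0.04,0],"roll":0,"claw":0}
    - {"travel":[0,0.04,0],"roll":0,"claw":0}
    - {"travel":[0,0,0],"roll":0,"claw":0}
    - {"travel":[0,0,0],"roll":0,"claw":0}

```text
time: 6.25
tcp_pos: [570.4, 131.8, 152.4]
tool_rot: [-90.0, 0.1, 180.0]
force: [-0.0, -1.0, 1.0]
width: 1.004
```

Run:
```python
from h import *
import pickle
s=get_state();print(s["tcp_pos"],s["tool_rot"])
f=grab_frame("wrist");cv2.imwrite("pics/w3.png",f["frame"]);pickle.dump(f,open("w3.pkl","wb"))
print(proj(f,(569.6,131.6,105)),proj(f,(569.6,131.6,45)))
```

```text
[570.41429973 131.81150053 152.43608493] [-9.00009154e+01  9.97969990e-02  1.79961932e+02]
[314.70159415 269.62580555] [314.97090328 241.6084064 ]
```

View pics/w3.png

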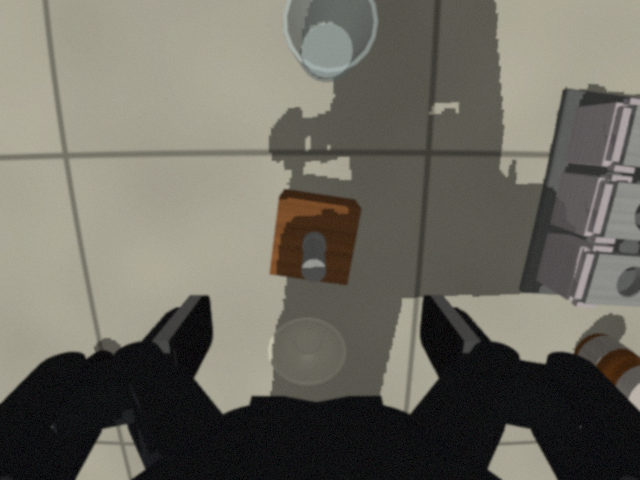

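Run:
```python
from h import *
import pickle
f=pickle.load(open("w3.pkl","rb"))
print(proj(f,(570.4,131.8,152.4)),proj(f,(570.4,131.8+42,165)),proj(f,(570.4,131.8-42,165)),f["K"])
print(atz(f,(313.7,269.5),105),atz(f,(313.7,269.5),110))
```

```text
[313.8973708  304.59750347] [212.38595185 317.77589436] [415.16707231 317.49748413] [[352.46473865   0.         315.94175045]
 [  0.         352.46473865 240.19747024]
 [  0.           0.           1.        ]]
[569.67790778 132.17651109 105.        ] [571.50997171 132.14000372 110.        ]
```

>>> move_arm:
  deltas:
    - {"travel":[0.0005,0.02,-0.0008],"roll":0,"claw":0}
    - {"travel":[0,0.02,0],"roll":0,"claw":0}
    - {"travel":[0,0.02,0],"roll":0,"claw":0}
    - {"travel":[0,0.02,0],"roll":0,"claw":0}
    - {"travel":[0,0.005,0],"roll":0,"claw":0}
    - {"travel":[0,0,0],"roll":0,"claw":0}

```text
time: 7.05
tcp_pos: [569.8, 133.5, 67.4]
tool_rot: [-90.0, 0.1, -180.0]
force: [0.2, 0.0, -0.5]
width: 1.002
```

Run:
```python
from h import *
s=get_state();print(s["tcp_pos"],s["tool_rot"],s["force"])
f=grab_frame("wrist");cv2.imwrite("pics/w4.png",f["frame"])
```

```text
[569.82411973 133.52292906  67.43973353] [-9.00045974e+01  1.16876768e-01 -1.79955540e+02] [ 0.23535894  0.00663089 -0.5277023 ]
```

View pics/w4.png

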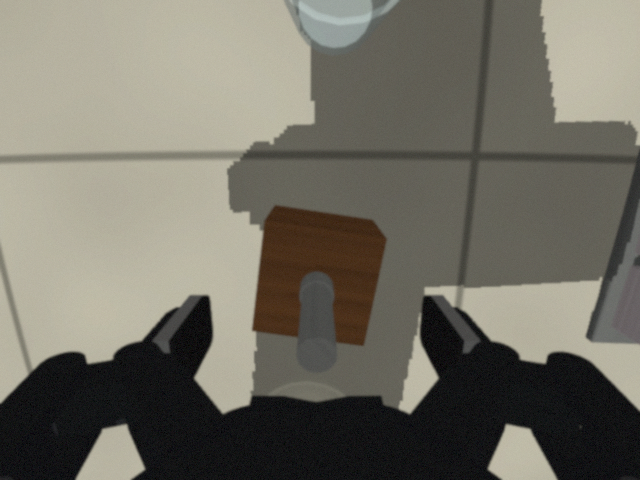

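The spindle now sits centred between the fingers, its top at (316,352) and the finger edges at 211 and 421. I'll close the gripper.

>>> move_arm:
  deltas:
    - {"travel":[0,0,0],"roll":0,"claw":1}
    - {"travel":[0,0,0],"roll":0,"claw":1}
    - {"travel":[0,0,0],"roll":0,"claw":1}
    - {"travel":[0,0,0],"roll":0,"claw":1}
    - {"travel":[0,0,0],"roll":0,"claw":1}
    - {"travel":[0,0,0],"roll":0,"claw":1}
    - {"travel":[0,0,0],"roll":0,"claw":1}
  newtons: 40

```text
time: 7.98
tcp_pos: [569.0, 133.4, 66.5]
tool_rot: [-90.0, 0.0, -180.0]
force: [-0.9, -0.6, 2.3]
width: 0.149
```

Run:
```python
from h import *
s=get_state();print(s["tcp_pos"],s["tool_rot"],s["force"],s["moment"],s["width"])
```

```text
[568.97361247 133.44598434  66.46766999] [-8.99934994e+01  6.66518422e-03 -1.79951964e+02] [-0.85864663 -0.61595159  2.30028329] [-0.12289628  0.10806853  0.03654385] 0.14891324790832206
```

>>> move_arm:
  deltas:
    - {"travel":[0,-0.005,0],"roll":0,"claw":1}
    - {"travel":[0,-0.015,0],"roll":0,"claw":1}
    - {"travel":[0,-0.02,0],"roll":0,"claw":1}
    - {"travel":[0,-0.02,0],"roll":0,"claw":1}
    - {"travel":[0,-0.02,0],"roll":0,"claw":1}
    - {"travel":[0,-0.01,0],"roll":0,"claw":1}
    - {"travel":[0,0,0],"roll":0,"claw":1}
    - {"travel":[0,0,0],"roll":0,"claw":1}

```text
time: 8.98
tcp_pos: [568.3, 133.5, 155.7]
tool_rot: [-90.0, -0.1, -180.0]
force: [0.1, 0.3, -1.1]
width: 0.151
```

Run:
```python
from h import *
import pickle
s=get_state();print(s["tcp_pos"],s["tool_rot"],s["force"],s["moment"],s["width"])
f=grab_frame("wrist");cv2.imwrite("pics/w5.png",f["frame"]);pickle.dump(f,open("w5.pkl","wb"))
g=grab_frame("scene");crop(g,(280,100,480,280),3,"pics/s5.png");pickle.dump(g,open("s5.pkl","wb"))
```

```text
[568.31217314 133.51130308 155.74165745] [-8.99981782e+01 -8.24209464e-02 -1.79955433e+02] [ 0.10627057  0.27335825 -1.13449559] [ 0.07242729 -0.02139993  0.0463575 ] 0.1514537011660612
```

View pics/w5.png

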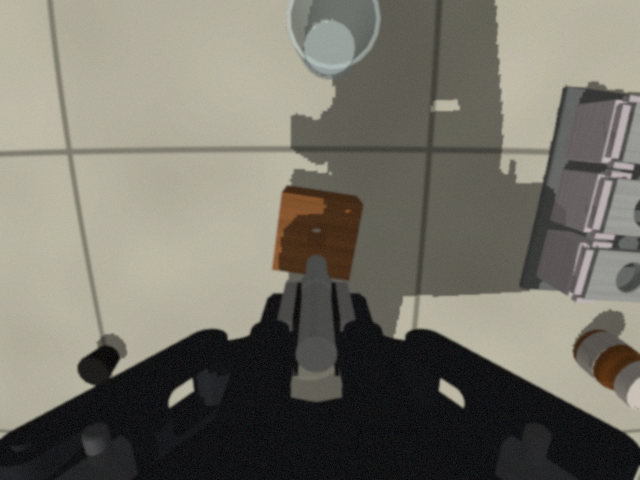

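View pics/s5.png

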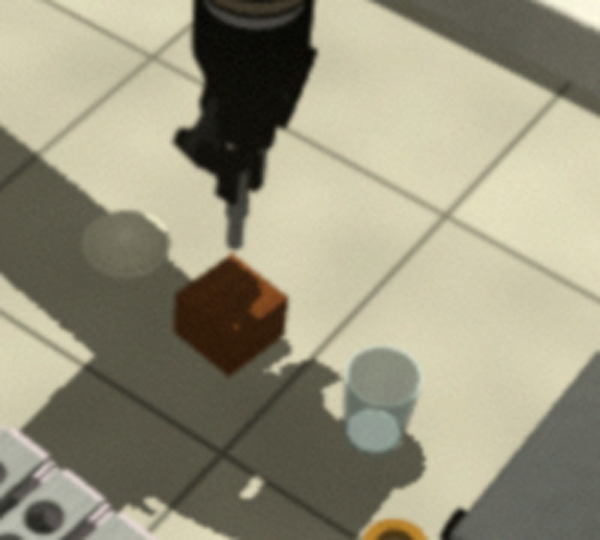

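>>> move_arm:
  deltas:
    - {"travel":[0.0035,0,0.0305],"roll":0,"claw":1}
    - {"travel":[0.005,0,0.0455],"roll":0,"claw":1}
    - {"travel":[0.005,0,0.0455],"roll":0,"claw":1}
    - {"travel":[0.005,0,0.0455],"roll":0,"claw":1}
    - {"travel":[0.005,0,0.0455],"roll":0,"claw":1}
    - {"travel":[0.003,0,0.029],"roll":0,"claw":1}
    - {"travel":[0,0,0],"roll":0,"claw":1}
    - {"travel":[0,0,0],"roll":0,"claw":1}

```text
time: 10.07
tcp_pos: [542.1, -107.4, 155.8]
tool_rot: [-90.1, -0.1, -180.0]
force: [0.2, 0.8, -1.0]
width: 0.15
```

Run:
```python
from h import *
import pickle
s=get_state();print(s["tcp_pos"],s["tool_rot"],s["force"],s["moment"],s["width"])
f=grab_frame("wrist");cv2.imwrite("pics/w6.png",f["frame"]);pickle.dump(f,open("w6.pkl","wb"))
crop(f,(230,170,490,370),3,"pics/w6z.png")
g=grab_frame("scene");crop(g,(200,180,400,340),4,"pics/s6.png");pickle.dump(g,open("s6.pkl","wb"))
```

```text
[ 542.13951525 -107.38713611  155.76463521] [-9.00604918e+01 -7.89363816e-02 -1.79971034e+02] [ 0.20529915  0.7913706  -1.02667702] [ 0.00609213 -0.00734471 -0.00468016] 0.15019170922394623
```

View pics/w6z.png

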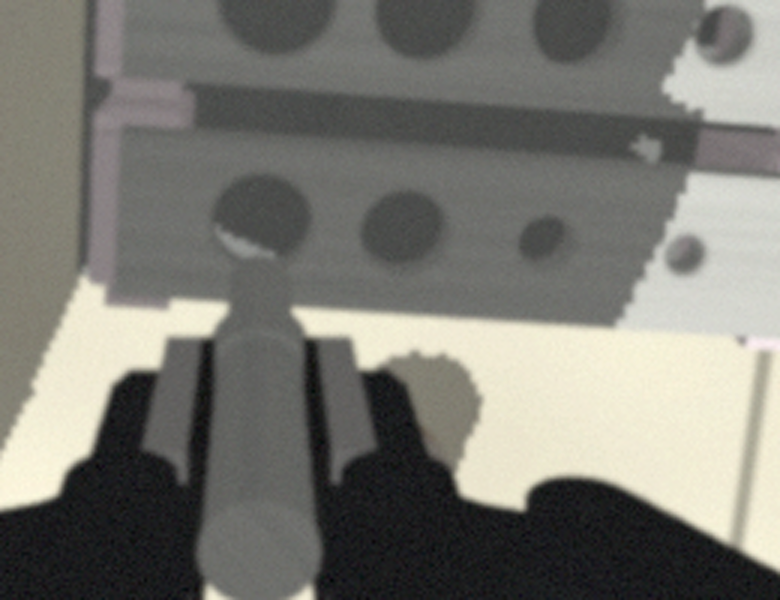

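View pics/s6.png

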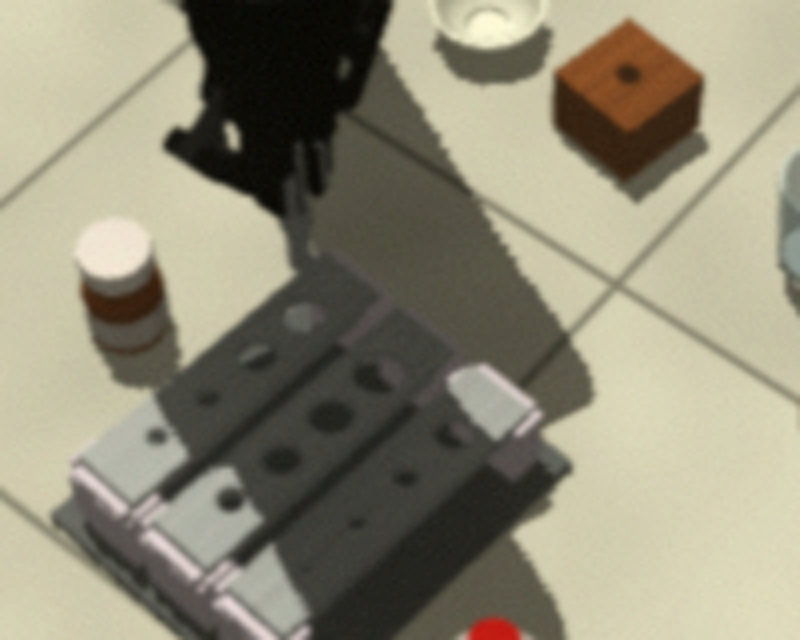

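```bash
cat >> h.py <<'E'
def zp(b,k,p): return (b[0]+(p[0]+.5)/k-.5,b[1]+(p[1]+.5)/k-.5)
E
python3 - <<'E'
from h import *
import pickle
f=pickle.load(open("w6.pkl","rb"));b=(230,170)
for n,p,z in [("top",(259,550),194.8),("foot far edge",(261,262),100.8),("h0",(262,215),60),("h1",(402,228),60),("h2",(542,237),60)]:
    print(n,np.round(atz(f,zp(b,3,p),z),1))
print("pred axis pixels",[ [round(float(c),1) for c in ((proj(f,(542.1,-107.4,z))-np.array(b)+.5)*3-.5)] for z in (194.8,100.8,60)])
E
```

```text
top [ 543.  -108.4  194.8]
foot far edge [ 546.4 -108.7  100.8]
h0 [ 544.5 -109.    60. ]
h1 [ 541.3 -142.    60. ]
h2 [ 539.1 -175.5   60. ]
pred axis pixels [[250.4, 557.0], [254.5, 282.3], [255.3, 224.8]]
```

>>> move_arm:
  deltas:
    - {"travel":[-0.0015,0.01,0.0004],"roll":0,"claw":1}
    - {"travel":[0,0.014,0],"roll":0,"claw":1}
    - {"travel":[0,0.01,0],"roll":0,"claw":1}
    - {"travel":[0,0,0],"roll":0,"claw":1}
    - {"travel":[0,0,0],"roll":0,"claw":1}

```text
time: 10.8
tcp_pos: [544.2, -108.4, 122.2]
tool_rot: [-90.0, -0.0, -180.0]
force: [0.2, 0.4, -1.4]
width: 0.152
```

Run:
```python
from h import *
import pickle
s=get_state();print(s["tcp_pos"],s["tool_rot"],s["force"],s["moment"],s["width"])
f=grab_frame("wrist");pickle.dump(f,open("w7.pkl","wb"))
crop(f,(230,200,430,350),4,"pics/w7z.png")
g=grab_frame("scene");crop(g,(200,180,400,330),4,"pics/s7.png");pickle.dump(g,open("s7.pkl","wb"))
```

```text
[ 544.22001788 -108.4325565   122.20515295] [-9.00027383e+01 -1.37997180e-03 -1.79957434e+02] [ 0.18032342  0.40848273 -1.44950317] [0.06801483 0.04043181 0.02782529] 0.15172270994427323
```

View pics/w7z.png

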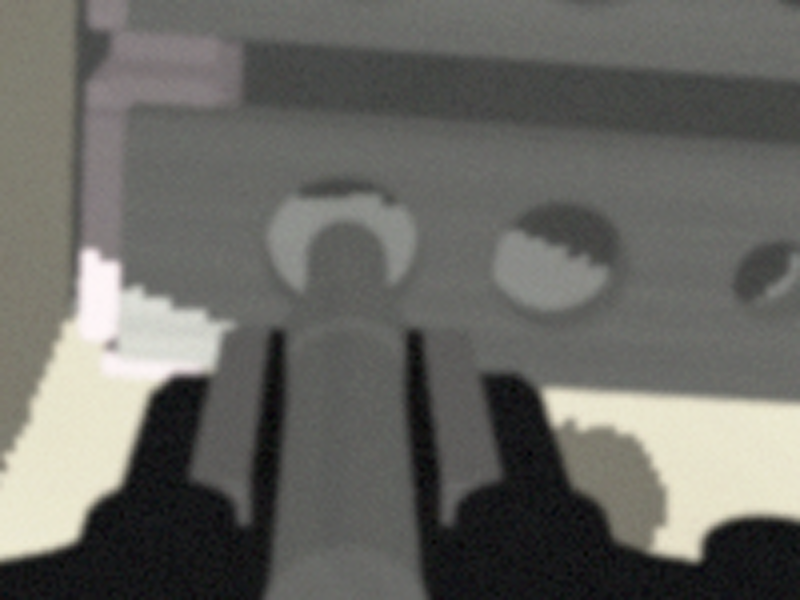

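View pics/s7.png

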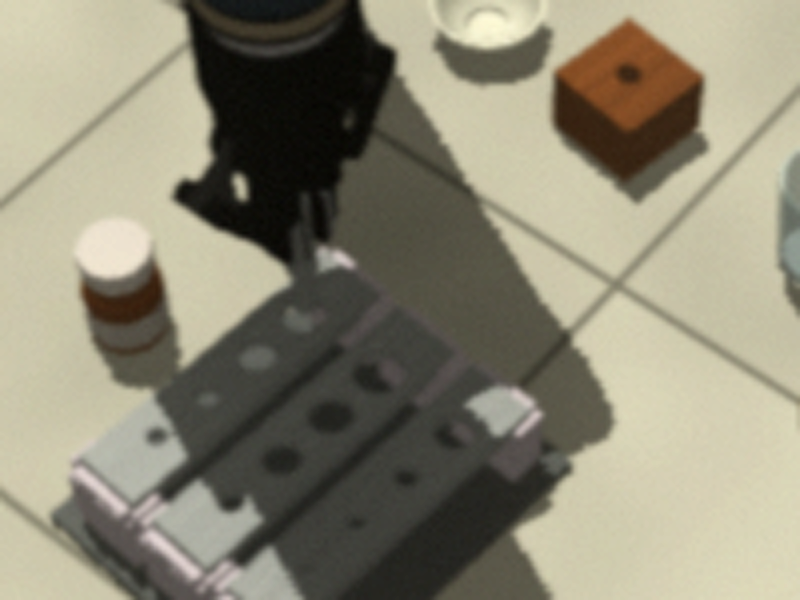

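Run:
```python
from h import *
import pickle
f=pickle.load(open("w7.pkl","rb"));b=(230,200)
for n,p,z in [("foot far edge",(345,218),67.2),("h0",(342,247),60),("h1",(555,257),60),("h2",(768,272),60)]:
    print(n,np.round(atz(f,zp(b,4,p),z),1))
g=pickle.load(open("s7.pkl","rb"));b=(200,180)
for n,p,z in [("h0",(307,318),60),("h1",(257,356),60),("h2",(207,399),60),("foot",(307,298),67)]:
    print(n,np.round(atz(g,zp(b,4,p),z),1))
```

```text
foot far edge [ 550.3 -109.3   67.2]
h0 [ 543.3 -108.9   60. ]
h1 [ 541.6 -141.8   60. ]
h2 [ 539.1 -175.2   60. ]
h0 [ 542.6 -109.1   60. ]
h1 [ 538.3 -142.3   60. ]
h2 [ 536.1 -177.    60. ]
foot [ 537.9 -103.1   67. ]
```

>>> move_arm:
  deltas:
    - {"travel":[0.002,0,-0.0003],"roll":0,"claw":1}
    - {"travel":[0,0.005,0],"roll":0,"claw":1}
    - {"travel":[0,0.005,0],"roll":0,"claw":1}
    - {"travel":[0,0.005,0],"roll":0,"claw":1}
    - {"travel":[0,0.005,0],"roll":0,"claw":1}
    - {"travel":[0,0,0],"roll":0,"claw":1}
    - {"travel":[0,0,0],"roll":0,"claw":1}

```text
time: 11.78
tcp_pos: [542.2, -108.1, 102.3]
tool_rot: [-90.0, 0.0, -180.0]
force: [0.6, -0.6, -2.1]
width: 0.152
```

Run:
```python
from h import *
import pickle
s=get_state();print(s["tcp_pos"],s["tool_rot"],s["force"],s["moment"],s["width"])
f=grab_frame("wrist");pickle.dump(f,open("w8.pkl","wb"))
crop(f,(230,200,430,350),4,"pics/w8z.png")
```

```text
[ 542.18675511 -108.10617416  102.28069254] [-9.00003215e+01  9.21924563e-04 -1.79951983e+02] [ 0.63707863 -0.64704567 -2.0629554 ] [ 0.00960533  0.03545773 -0.01864636] 0.15151323419968502
```

View pics/w8z.png

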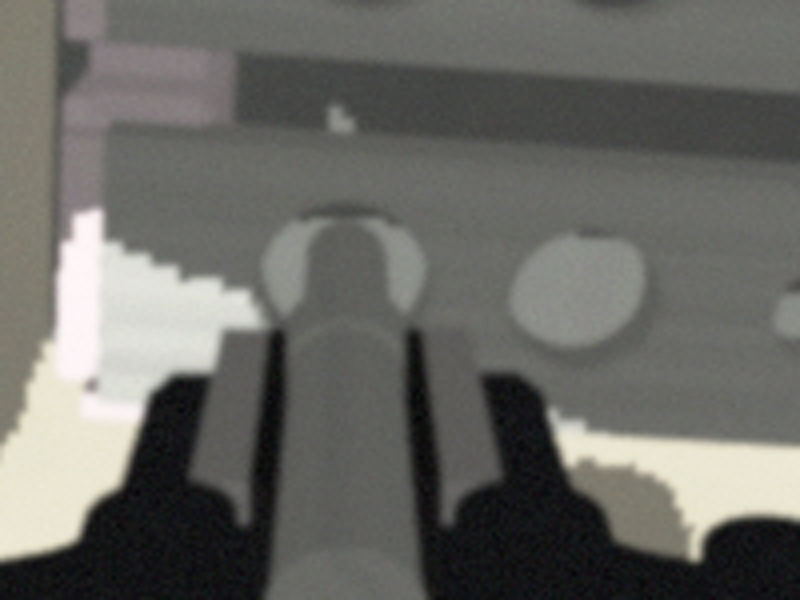

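Run:
```python
from h import *
import pickle
f=pickle.load(open("w8.pkl","rb"));b=(230,200)
for n,p,z in [("foot far",(345,221),46.9),("h0top",(345,204),60),("h0 left/right",(263,270),60),("r",(428,270),60),("h1c",(577,291),60),("h1t",(577,234),60),("h1b",(577,348),60)]:
    print(n,np.round(atz(f,zp(b,4,p),z),1))
```

```text
foot far [ 547.6 -109.    46.9]
h0top [ 554.3 -109.    60. ]
h0 left/right [544.7 -97.5  60. ]
r [ 544.7 -120.6   60. ]
h1c [ 541.5 -141.6   60. ]
h1t [ 549.9 -141.3   60. ]
h1b [ 532.9 -142.    60. ]
```

>>> move_arm:
  deltas:
    - {"travel":[0,0.005,0],"roll":0,"claw":1}
    - {"travel":[0,0.005,0],"roll":0,"claw":1}
    - {"travel":[0,0.005,0],"roll":0,"claw":1}
    - {"travel":[0,0.002,0],"roll":0,"claw":1}
    - {"travel":[0,0,0],"roll":0,"claw":1}

```text
time: 12.45
tcp_pos: [542.0, -108.0, 85.0]
tool_rot: [-90.0, -0.0, -180.0]
force: [0.3, 0.3, -1.6]
width: 0.148
```

>>> move_arm:
  deltas:
    - {"travel":[0,0.002,0],"roll":0,"claw":1}
    - {"travel":[0,0.002,0],"roll":0,"claw":1}
    - {"travel":[0,0.002,0],"roll":0,"claw":1}
    - {"travel":[0,0,0],"roll":0,"claw":1}

```text
time: 12.95
tcp_pos: [542.0, -108.0, 79.1]
tool_rot: [-90.0, -0.0, -180.0]
force: [-0.7, -0.5, -0.4]
width: 0.147
```

Run:
```python
from h import *
import pickle
s=get_state();print(s["tcp_pos"],s["tool_rot"],s["force"],s["moment"],s["width"])
f=grab_frame("wrist");pickle.dump(f,open("w9.pkl","wb"))
crop(f,(230,200,430,350),4,"pics/w9z.png")
```

```text
[ 541.99719479 -108.03689118   79.14252953] [-9.00090475e+01 -1.91443547e-02 -1.79954219e+02] [-0.68836133 -0.51276345 -0.44030298] [-0.00138007 -0.03182361  0.04113665] 0.1470394050891166
```

View pics/w9z.png

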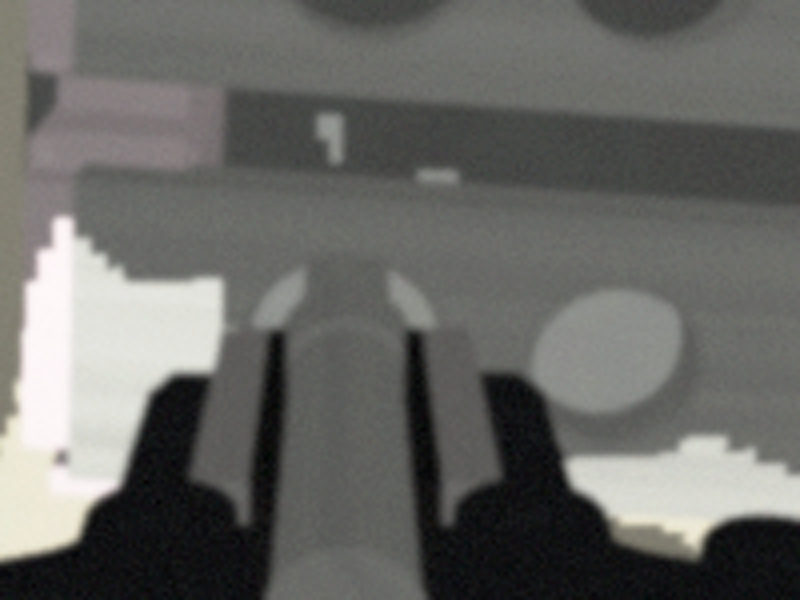

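>>> move_arm:
  deltas:
    - {"travel":[0,0.002,0],"roll":0,"claw":1}
    - {"travel":[0,0.0015,0],"roll":0,"claw":1}
    - {"travel":[0,0,0],"roll":0,"claw":1}

```text
time: 13.38
tcp_pos: [542.0, -108.1, 75.7]
tool_rot: [-90.0, -0.0, -180.0]
force: [0.6, -0.1, -1.1]
width: 0.151
```

Run:
```python
from h import *
s=get_state();print(s["tcp_pos"],s["force"],s["moment"])
```

```text
[ 541.99704648 -108.0647107    75.65606459] [ 0.60135465 -0.14023361 -1.10732752] [-0.02648629 -0.00423162 -0.01790845]
```

>>> move_arm:
  deltas:
    - {"travel":[0,-0.006,0],"roll":0,"claw":1}
    - {"travel":[0,-0.01,0],"roll":0,"claw":1}
    - {"travel":[0,-0.013,0],"roll":0,"claw":1}
    - {"travel":[0,-0.013,0],"roll":0,"claw":1}
    - {"travel":[0,-0.008,0],"roll":0,"claw":1}
    - {"travel":[0.001,0,0.017],"roll":0,"claw":1}
    - {"travel":[0.001,0,0.017],"roll":0,"claw":1}
    - {"travel":[0,0,0],"roll":0,"claw":1}

```text
time: 14.38
tcp_pos: [540.1, -144.2, 125.4]
tool_rot: [-90.0, -0.0, 179.9]
force: [0.1, -0.4, -1.1]
width: 0.153
```

>>> move_arm:
  deltas:
    - {"travel":[0,0,0],"roll":0,"claw":1}

```text
time: 14.5
tcp_pos: [539.7, -142.3, 125.3]
tool_rot: [-90.0, -0.1, 180.0]
force: [0.0, 0.4, -1.9]
width: 0.148
```

Run:
```python
from h import *
import pickle
s=get_state();print(s["tcp_pos"],s["tool_rot"],s["force"],s["moment"],s["width"])
f=grab_frame("wrist");pickle.dump(f,open("w10.pkl","wb"))
crop(f,(230,200,430,350),4,"pics/w10z.png")
```

```text
[ 539.6551443  -142.32743274  125.28854995] [-9.00479199e+01 -6.62049268e-02  1.79981359e+02] [ 0.03829617  0.35715072 -1.93621161] [-0.05527637 -0.03500079  0.01457078] 0.14827260552501384
```

View pics/w10z.png

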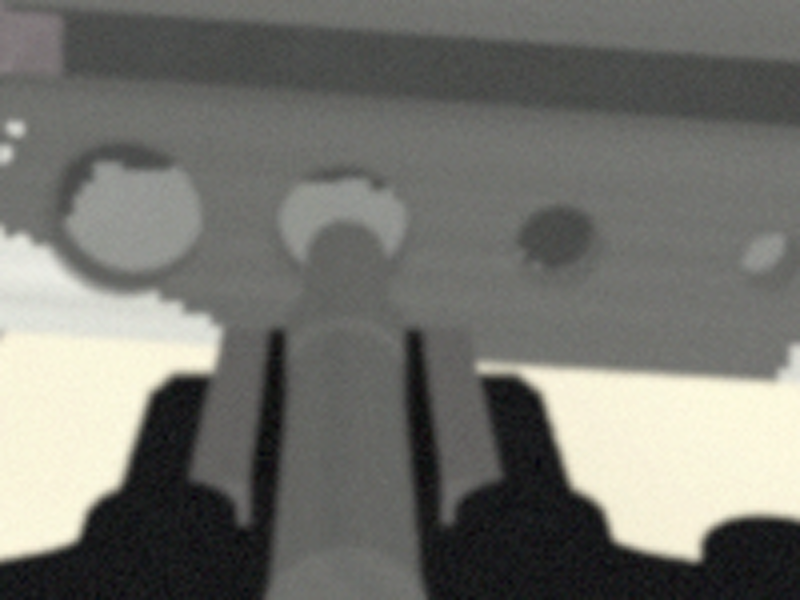

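Run:
```python
from h import *
import pickle
f=pickle.load(open("w10.pkl","rb"));b=(230,200)
for n,p,z in [("foot far",(345,220),69.8),("h1t",(343,165),60),("h1l",(279,220),60),("h1r",(408,220),60),("h2c",(557,236),60),("h2t",(557,205),60),("h2b",(555,268),60),("h0t",(130,143),60),("h0b",(130,292),60),("h0 l",(60,215),60),("h0r",(203,215),60)]:
    print(n,np.round(atz(f,zp(b,4,p),z),1))
```

```text
foot far [ 545.1 -143.2   69.8]
h1t [ 550.9 -142.9   60. ]
h1l [ 542.  -132.9   60. ]
h1r [ 542. -153.   60.]
h2c [ 539.3 -176.3   60. ]
h2t [ 544.4 -176.1   60. ]
h2b [ 534.  -176.2   60. ]
h0t [ 554.4 -110.2   60. ]
h0b [ 530.1 -109.2   60. ]
h0 l [542.8 -98.8  60. ]
h0r [ 542.8 -121.1   60. ]
```

>>> move_arm:
  deltas:
    - {"travel":[0,0.006,0],"roll":0,"claw":1}
    - {"travel":[0,0.005,0],"roll":0,"claw":1}
    - {"travel":[0,0.005,0],"roll":0,"claw":1}
    - {"travel":[0,0.005,0],"roll":0,"claw":1}
    - {"travel":[0,0.004,0],"roll":0,"claw":1}
    - {"travel":[0,0,0],"roll":0,"claw":1}

```text
time: 15.3
tcp_pos: [539.9, -142.0, 100.4]
tool_rot: [-90.0, -0.0, -180.0]
force: [-0.7, -0.6, -0.9]
width: 0.151
```

Run:
```python
from h import *
import pickle
s=get_state();print(s["tcp_pos"],s["tool_rot"],s["force"],s["moment"],s["width"])
f=grab_frame("wrist");pickle.dump(f,open("w11.pkl","wb"))
crop(f,(230,200,430,350),4,"pics/w11z.png")
```

```text
[ 539.93557471 -141.98712207  100.42357331] [-9.00204473e+01 -3.87813051e-02 -1.79954169e+02] [-0.74530061 -0.5958078  -0.85887546] [-0.00405654 -0.00099936 -0.0102918 ] 0.15131614798953114
```

View pics/w11z.png

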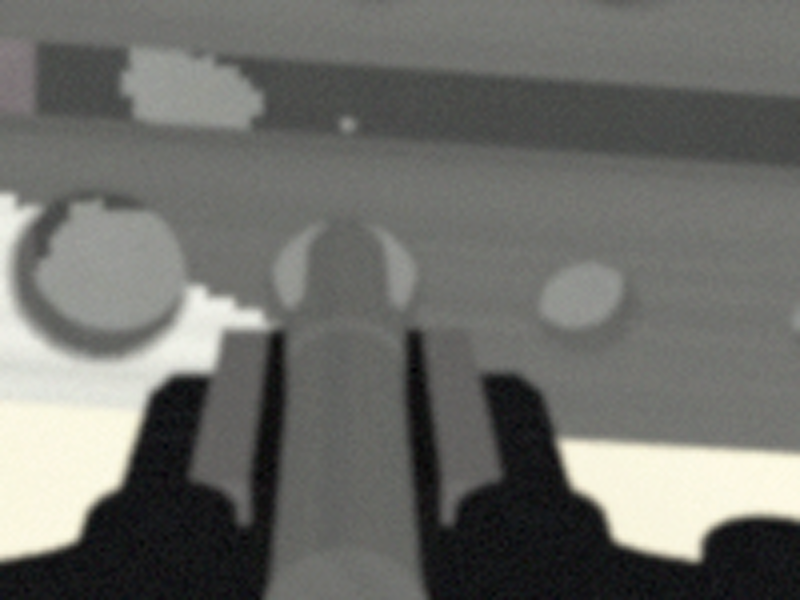

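Run:
```python
from h import *
import pickle
f=pickle.load(open("w11.pkl","rb"));b=(230,200)
for n,p,z in [("foot far",(345,221),45),("h1t",(345,217),60),("h1l",(272,275),60),("h1r",(417,275),60),("h2c",(584,298),60),("h0t",(105,192),60),("h0b",(105,357),60)]:
    print(n,np.round(atz(f,zp(b,4,p),z),1))
```

```text
foot far [ 545.3 -142.9   45. ]
h1t [ 550.7 -142.9   60. ]
h1l [ 542.3 -132.7   60. ]
h1r [ 542.3 -152.8   60. ]
h2c [ 538.9 -176.2   60. ]
h0t [ 554.3 -110.1   60. ]
h0b [ 530. -109.   60.]
```

>>> move_arm:
  deltas:
    - {"travel":[0,0.005,0],"roll":0,"claw":1}
    - {"travel":[0,0.005,0],"roll":0,"claw":1}
    - {"travel":[0,0.004,0],"roll":0,"claw":1}
    - {"travel":[0,0.002,0],"roll":0,"claw":1}
    - {"travel":[0,0.001,0],"roll":0,"claw":1}
    - {"travel":[0,0,0],"roll":0,"claw":1}

```text
time: 16.1
tcp_pos: [540.1, -142.1, 83.8]
tool_rot: [-90.0, -0.0, -180.0]
force: [0.0, -0.6, -2.1]
width: 0.152
```

>>> move_arm:
  deltas:
    - {"travel":[0,0.001,0],"roll":0,"claw":1}
    - {"travel":[0,0.001,0],"roll":0,"claw":1}
    - {"travel":[0,0.001,0],"roll":0,"claw":1}
    - {"travel":[0,0,0],"roll":0,"claw":1}

```text
time: 16.6
tcp_pos: [540.1, -142.1, 80.7]
tool_rot: [-90.0, -0.0, -180.0]
force: [0.2, -0.0, -1.2]
width: 0.153
```

>>> move_arm:
  deltas:
    - {"travel":[0,0.001,0],"roll":0,"claw":1}
    - {"travel":[0,0.001,0],"roll":0,"claw":1}
    - {"travel":[0,0.001,0],"roll":0,"claw":1}
    - {"travel":[0,0.001,0],"roll":0,"claw":1}
    - {"travel":[0,0,0],"roll":0,"claw":1}

```text
time: 17.23
tcp_pos: [540.1, -142.1, 76.7]
tool_rot: [-90.0, -0.0, -180.0]
force: [-0.9, 0.2, -1.9]
width: 0.158
```

>>> move_arm:
  deltas:
    - {"travel":[0,-0.006,0],"roll":0,"claw":1}
    - {"travel":[0,-0.01,0],"roll":0,"claw":1}
    - {"travel":[0,-0.013,0],"roll":0,"claw":1}
    - {"travel":[0,-0.013,0],"roll":0,"claw":1}
    - {"travel":[0,-0.006,0],"roll":0,"claw":1}
    - {"travel":[0.0012,0,0.0168],"roll":0,"claw":1}
    - {"travel":[0.001,0,0.0168],"roll":0,"claw":1}
    - {"travel":[0,0,0],"roll":0,"claw":1}

```text
time: 18.23
tcp_pos: [537.9, -177.8, 124.4]
tool_rot: [-90.0, 0.0, 179.9]
force: [-0.3, -0.2, -1.4]
width: 0.153
```

>>> move_arm:
  deltas:
    - {"travel":[0,0.005,0],"roll":0,"claw":1}
    - {"travel":[0,0,0],"roll":0,"claw":1}
    - {"travel":[0,0,0],"roll":0,"claw":1}

```text
time: 18.6
tcp_pos: [537.8, -175.2, 119.6]
tool_rot: [-90.0, -0.0, -179.9]
force: [0.0, -0.2, -2.0]
width: 0.153
```

Run:
```python
from h import *
import pickle
s=get_state();print(s["tcp_pos"],s["tool_rot"],s["force"],s["moment"],s["width"])
f=grab_frame("wrist");pickle.dump(f,open("w12.pkl","wb"))
crop(f,(270,210,370,285),8,"pics/w12z.png")
```

```text
[ 537.84108426 -175.21201623  119.55870016] [-9.00226162e+01 -3.13852739e-02 -1.79922746e+02] [ 0.02686498 -0.21311143 -1.99812303] [-0.02107626  0.03143117  0.04773996] 0.1525670418298726
```

View pics/w12z.png

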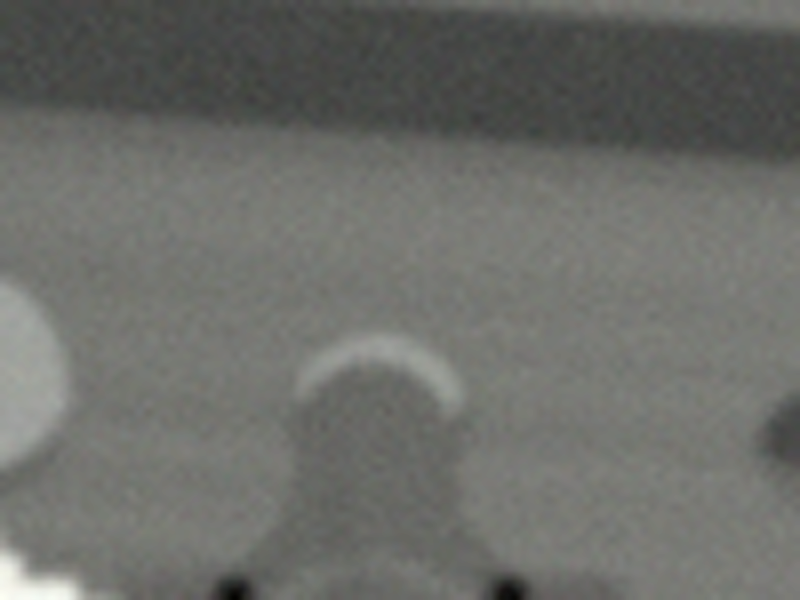

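Run:
```python
from h import *
import pickle
f=pickle.load(open("w12.pkl","rb"));b=(270,210)
for n,p,z in [("foot far",(377,362),64.1),("h2t",(380,333),60),("h2l",(296,395),60),("h2r",(468,405),60),("h1r",(70,385),60)]:
    print(n,np.round(atz(f,zp(b,8,p),z),1))
```

```text
foot far [ 543.3 -176.6   64.1]
h2t [ 544.2 -176.8   60. ]
h2l [ 539.3 -170.4   60. ]
h2r [ 538.5 -183.5   60. ]
h1r [ 540.1 -153.3   60. ]
```

>>> move_arm:
  deltas:
    - {"travel":[0.0007,0.001,0.0004],"roll":0,"claw":1}
    - {"travel":[0,0.001,0],"roll":0,"claw":1}
    - {"travel":[0,0.001,0],"roll":0,"claw":1}
    - {"travel":[0,0.001,0],"roll":0,"claw":1}
    - {"travel":[0,0,0],"roll":0,"claw":1}

```text
time: 19.27
tcp_pos: [537.2, -176.1, 115.7]
tool_rot: [-90.0, -0.0, -180.0]
force: [0.7, -0.6, -0.7]
width: 0.154
```

>>> move_arm:
  deltas:
    - {"travel":[0,0.001,0],"roll":0,"claw":1}
    - {"travel":[0,0.001,0],"roll":0,"claw":1}
    - {"travel":[0,0,0],"roll":0,"claw":1}

```text
time: 19.65
tcp_pos: [537.2, -176.1, 113.7]
tool_rot: [-90.0, -0.0, -180.0]
force: [-0.4, 0.0, -1.8]
width: 0.15
```

Run:
```python
from h import *
import pickle
s=get_state();print(s["tcp_pos"],s["tool_rot"],s["force"],s["moment"],s["width"])
f=grab_frame("wrist");pickle.dump(f,open("w13.pkl","wb"))
crop(f,(270,210,370,285),8,"pics/w13z.png")
```

```text
[ 537.21475106 -176.0629305   113.72255015] [-9.00049854e+01 -8.54129604e-03 -1.79952076e+02] [-0.44997969  0.04469474 -1.76964717] [ 0.00387837 -0.00958337  0.04529346] 0.1501846759356625
```

View pics/w13z.png

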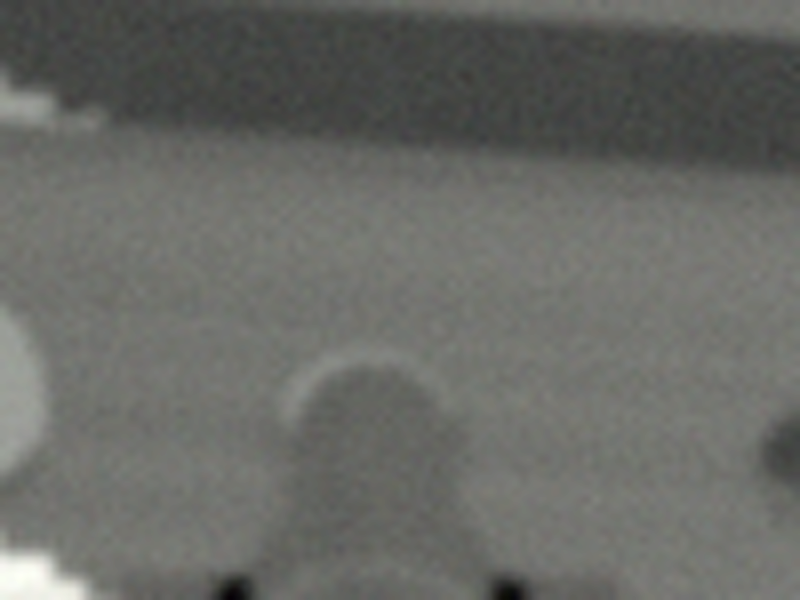

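Run:
```python
from h import *
import pickle
f=pickle.load(open("w13.pkl","rb"));b=(270,210)
for n,p,z in [("foot far",(375,365),58.2),("h2t",(370,347),60),("h2l",(285,410),60),("h1r",(48,400),60),("h3",(800,450),60)]:
    print(n,np.round(atz(f,zp(b,8,p),z),1))
```

```text
foot far [ 542.4 -177.3   58.2]
h2t [ 544.4 -176.9   60. ]
h2l [ 539.5 -170.6   60. ]
h1r [ 540.3 -153.1   60. ]
h3 [ 536.3 -208.8   60. ]
```

>>> move_arm:
  deltas:
    - {"travel":[0,0.001,-0.0002],"roll":0,"claw":1}
    - {"travel":[0,0.001,0],"roll":0,"claw":1}
    - {"travel":[0,0.001,0],"roll":0,"claw":1}
    - {"travel":[0,0,0],"roll":0,"claw":1}

```text
time: 20.2
tcp_pos: [537.2, -175.9, 110.7]
tool_rot: [-90.0, -0.0, -180.0]
force: [-0.3, 1.0, -1.0]
width: 0.151
```

>>> move_arm:
  deltas:
    - {"travel":[0,0.001,0],"roll":0,"claw":1}
    - {"travel":[0,0.001,0],"roll":0,"claw":1}
    - {"travel":[0,0.001,0],"roll":0,"claw":1}
    - {"travel":[0,0.001,0],"roll":0,"claw":1}
    - {"travel":[0,0,0],"roll":0,"claw":1}

```text
time: 20.82
tcp_pos: [537.2, -175.9, 106.7]
tool_rot: [-90.0, -0.0, -180.0]
force: [-0.9, 0.3, -1.3]
width: 0.149
```

Run:
```python
from h import *
import pickle
s=get_state();print(s["tcp_pos"],s["tool_rot"],s["force"],s["moment"],s["width"])
f=grab_frame("wrist");pickle.dump(f,open("w14.pkl","wb"))
crop(f,(270,210,370,285),8,"pics/w14z.png")
```

```text
[ 537.2000107  -175.85313912  106.70434283] [-9.00083188e+01 -1.18918812e-02 -1.79956441e+02] [-0.87371195  0.28712878 -1.25350796] [-0.01065341 -0.00250461 -0.03101618] 0.1492021933686395
```

View pics/w14z.png

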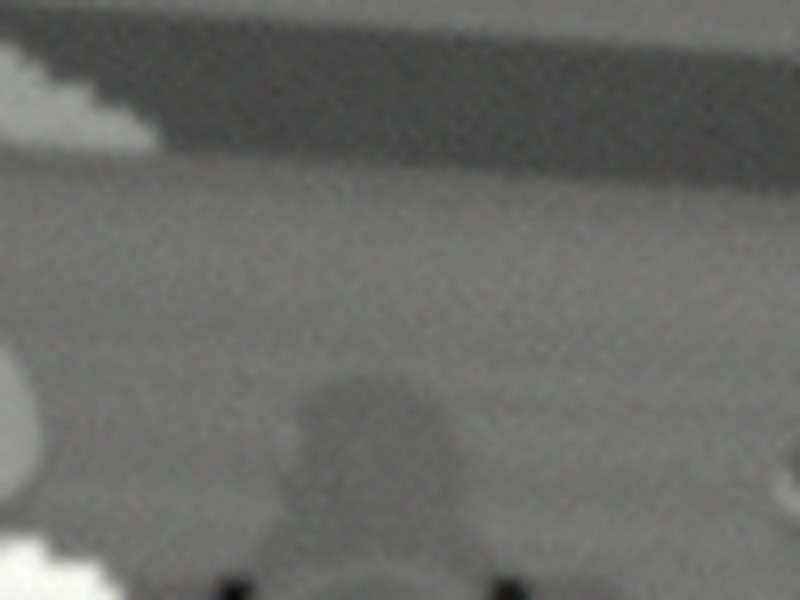

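>>> move_arm:
  deltas:
    - {"travel":[0,0.0015,0],"roll":0,"claw":1}
    - {"travel":[0,0.0015,0],"roll":0,"claw":1}
    - {"travel":[0,0.0015,0],"roll":0,"claw":1}
    - {"travel":[0,0.0015,0],"roll":0,"claw":1}
    - {"travel":[0,0.0015,0],"roll":0,"claw":1}
    - {"travel":[0,0,0],"roll":0,"claw":1}

```text
time: 21.62
tcp_pos: [537.2, -175.8, 99.2]
tool_rot: [-90.0, -0.0, -180.0]
force: [-0.1, 0.1, -1.2]
width: 0.151
```

>>> move_arm:
  deltas:
    - {"travel":[0,0.0015,0],"roll":0,"claw":1}
    - {"travel":[0,0.0015,0],"roll":0,"claw":1}
    - {"travel":[0,0.0015,0],"roll":0,"claw":1}
    - {"travel":[0,0.0015,0],"roll":0,"claw":1}
    - {"travel":[0,0.0015,0],"roll":0,"claw":1}
    - {"travel":[0,0,0],"roll":0,"claw":1}

```text
time: 22.38
tcp_pos: [537.1, -175.9, 91.6]
tool_rot: [-90.0, -0.0, -180.0]
force: [-0.5, 0.5, -1.1]
width: 0.148
```

>>> move_arm:
  deltas:
    - {"travel":[0,0.0015,0],"roll":0,"claw":1}
    - {"travel":[0,0.0015,0],"roll":0,"claw":1}
    - {"travel":[0,0.0015,0],"roll":0,"claw":1}
    - {"travel":[0,0.0015,0],"roll":0,"claw":1}
    - {"travel":[0,0.001,0],"roll":0,"claw":1}
    - {"travel":[0,0,0],"roll":0,"claw":1}

```text
time: 23.12
tcp_pos: [537.2, -175.9, 84.7]
tool_rot: [-90.0, -0.0, -180.0]
force: [-0.1, -0.0, -1.4]
width: 0.154
```

Run:
```python
from h import *
s=get_state();print(s["tcp_pos"],s["tool_rot"],s["force"],s["moment"],s["width"])
```

```text
[ 537.19590349 -175.85827899   84.69469693] [-9.00087033e+01 -1.21404956e-02 -1.79955709e+02] [-0.07257827 -0.03944833 -1.36552781] [-0.00180782 -0.0230632  -0.0371503 ] 0.1540177652564041
```

Expected contact is at TCP z ≈ 81.5. From here I'll use 0.5 mm steps.

>>> move_arm:
  deltas:
    - {"travel":[0,0.0005,0],"roll":0,"claw":1}
    - {"travel":[0,0.0005,0],"roll":0,"claw":1}
    - {"travel":[0,0.0005,0],"roll":0,"claw":1}
    - {"travel":[0,0.0005,0],"roll":0,"claw":1}
    - {"travel":[0,0,0],"roll":0,"claw":1}

```text
time: 23.75
tcp_pos: [537.2, -175.9, 82.8]
tool_rot: [-90.0, -0.0, -180.0]
force: [-1.9, -0.2, -0.5]
width: 0.151
```

>>> move_arm:
  deltas:
    - {"travel":[0,0.0004,0],"roll":0,"claw":1}
    - {"travel":[0,0.0004,0],"roll":0,"claw":1}
    - {"travel":[0,0,0],"roll":0,"claw":1}

```text
time: 24.12
tcp_pos: [537.2, -175.9, 82.0]
tool_rot: [-90.0, -0.0, -180.0]
force: [-0.7, -0.3, -1.4]
width: 0.149
```

>>> move_arm:
  deltas:
    - {"travel":[0,0.0003,0],"roll":0,"claw":1}
    - {"travel":[0,0,0],"roll":0,"claw":1}

```text
time: 24.38
tcp_pos: [537.3, -175.9, 81.7]
tool_rot: [-90.0, -0.0, -180.0]
force: [0.2, -0.1, -1.6]
width: 0.154
```

>>> move_arm:
  deltas:
    - {"travel":[0,0.0003,0],"roll":0,"claw":1}
    - {"travel":[0,0,0],"roll":0,"claw":1}

```text
time: 24.62
tcp_pos: [537.3, -175.9, 81.5]
tool_rot: [-90.0, 0.0, -180.0]
force: [-0.0, -0.3, 0.5]
width: 0.151
```

>>> move_arm:
  deltas:
    - {"travel":[0,0.0003,0],"roll":0,"claw":1}
    - {"travel":[0,0,0],"roll":0,"claw":1}

```text
time: 24.88
tcp_pos: [537.3, -175.9, 81.5]
tool_rot: [-90.0, 0.0, -180.0]
force: [-0.1, -0.4, 3.1]
width: 0.149
```

Run:
```python
from h import *
import pickle
s=get_state();print(s["tcp_pos"],s["tool_rot"],s["force"],s["moment"],s["width"])
f=grab_frame("wrist");cv2.imwrite("pics/w15.png",f["frame"])
g=grab_frame("scene");crop(g,(180,180,340,300),5,"pics/s15.png")
s=get_state();print(s["force"])
```

```text
[ 537.32892768 -175.91199995   81.45811593] [-8.99921985e+01  1.31502364e-02 -1.79951546e+02] [-0.08523255 -0.35879429  3.06306763] [0.06061552 0.1518153  0.01847464] 0.1489952734116296
[-0.77170031 -0.00977947  3.81659944]
```

View pics/w15.png

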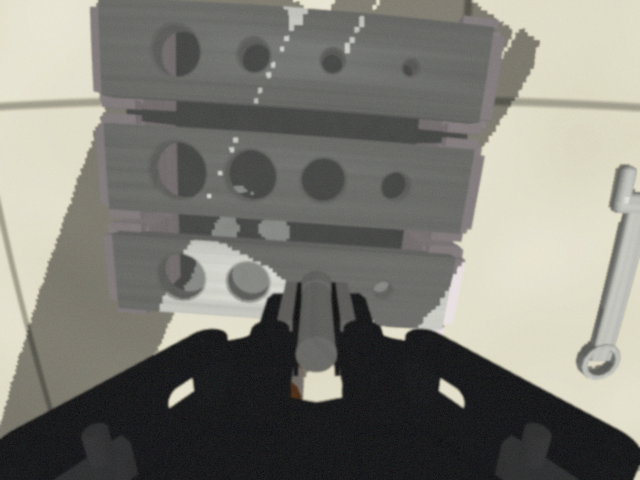

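View pics/s15.png

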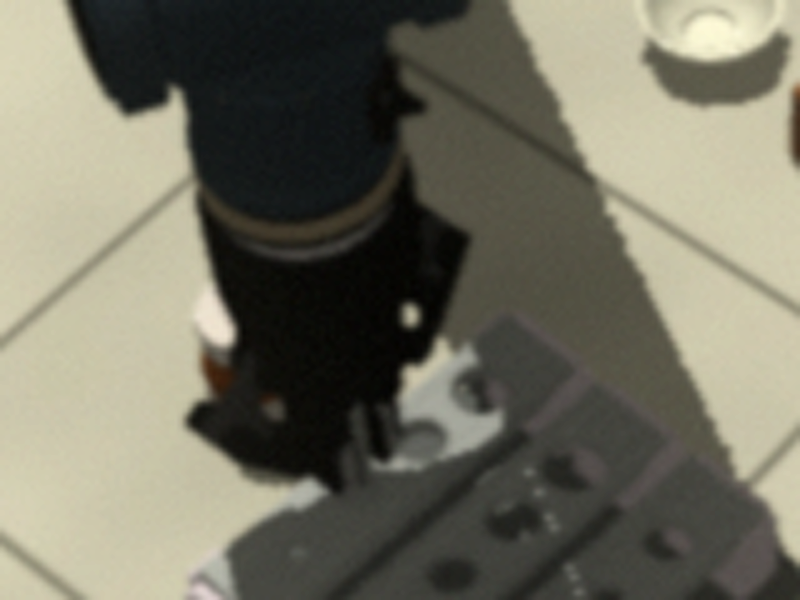

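>>> move_arm:
  deltas:
    - {"travel":[0,0,0],"roll":0,"claw":0.8}
    - {"travel":[0,0,0],"roll":0,"claw":0.7}
    - {"travel":[0,0,0],"roll":0,"claw":0.6}
    - {"travel":[0,0,0],"roll":0,"claw":0.4}
    - {"travel":[0,0,0],"roll":0,"claw":0.4}
    - {"travel":[0,0,0],"roll":0,"claw":0.4}

```text
time: 25.72
tcp_pos: [537.3, -175.9, 81.1]
tool_rot: [-90.0, 0.0, -180.0]
force: [0.4, 0.8, 0.1]
width: 0.598
```

Run:
```python
from h import *
s=get_state();print(s["tcp_pos"],s["force"],s["width"])
f=grab_frame("wrist");cv2.imwrite("pics/w16.png",f["frame"])
```

```text
[ 537.27953955 -175.90792354   81.08368289] [0.41497033 0.75029754 0.14672802] 0.5984046251179415
```

View pics/w16.png

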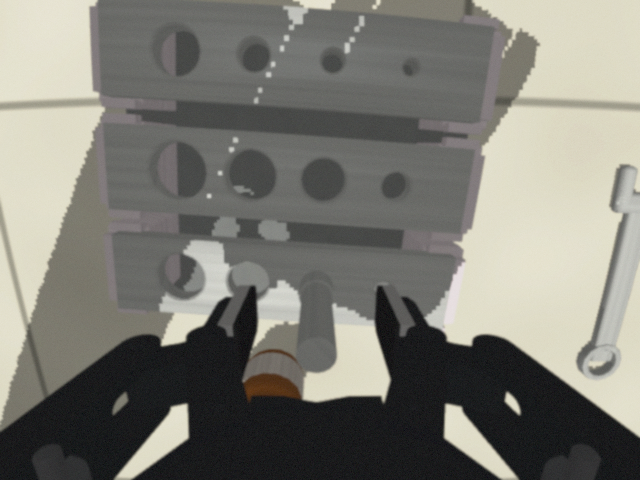

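The fingers are clear of the handle and the spindle stands upright in the third hole at about (316,290). I'll rise straight up, back away and check.

>>> move_arm:
  deltas:
    - {"travel":[0,-0.01,0],"roll":0,"claw":0.4}
    - {"travel":[0,-0.03,0],"roll":0,"claw":0.4}
    - {"travel":[0,-0.04,0],"roll":0,"claw":0.4}
    - {"travel":[0,-0.04,0],"roll":0,"claw":0.4}
    - {"travel":[0,-0.03,0],"roll":0,"claw":0.4}
    - {"travel":[0.05,0,0],"roll":0,"claw":0.4}
    - {"travel":[0.03,0,0],"roll":0,"claw":0.4}
    - {"travel":[0,0,0],"roll":0,"claw":0.4}

```text
time: 26.78
tcp_pos: [455.3, -175.4, 231.8]
tool_rot: [-90.0, -0.0, 180.0]
force: [1.6, -0.2, -0.4]
width: 0.599
```

Run:
```python
from h import *
import pickle
s=get_state();print(s["tcp_pos"],s["force"],s["width"])
f=grab_frame("wrist");cv2.imwrite("pics/w17.png",f["frame"])
g=grab_frame("scene");crop(g,(180,180,400,345),3.6,"pics/s17.png");cv2.imwrite("pics/s17f.png",g["frame"])
t=grab_frame("top");cv2.imwrite("pics/t17.png",t["frame"])
r=cut_out(f,"spindle")
for q in r[:2]:
    d=f["depth"][q["pixels"]];ys,xs=np.nonzero(q["pixels"])
    P=np.array([atd(f,(x,y),f["depth"][y,x]) for x,y in zip(xs,ys) if f["depth"][y,x]>0]);i=P[:,2]
    print(q["score"],"top z",np.percentile(i,[50,90,95]),P[i>np.percentile(i,85)].mean(0),xs.min(),xs.max(),ys.min(),ys.max())
```

```text
[ 455.32680268 -175.35257489  231.83035839] [ 1.60572144 -0.22082891 -0.37431471] 0.5986599041141453
```

View pics/w17.png

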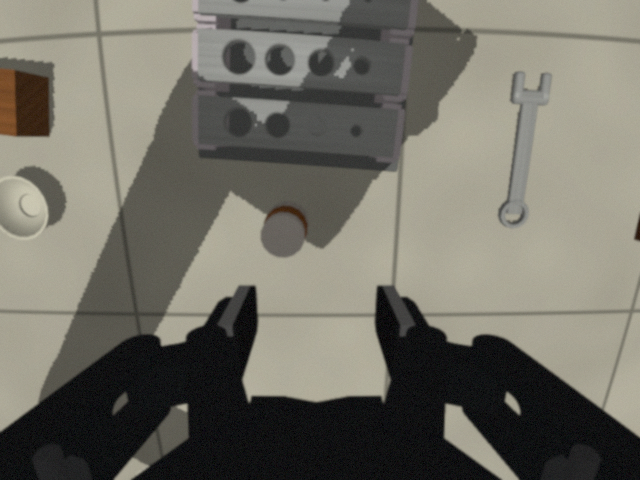

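View pics/s17.png

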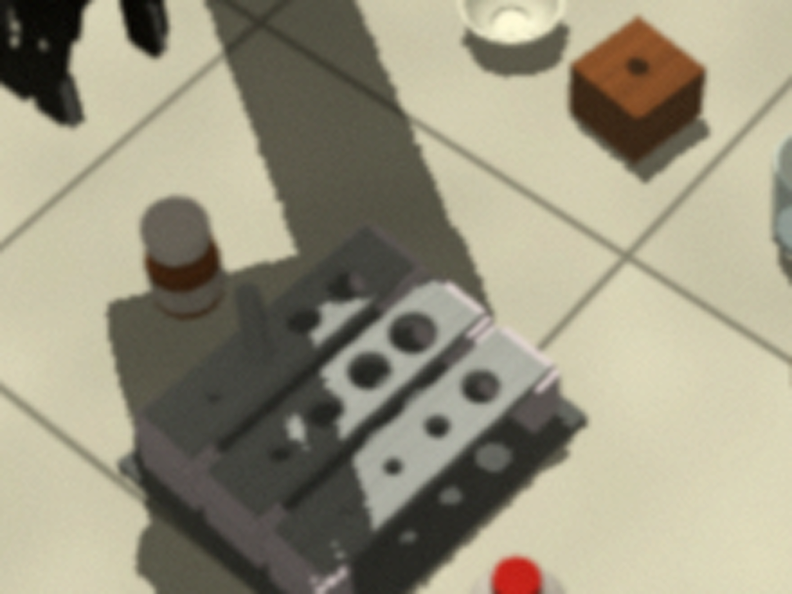

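View pics/t17.png

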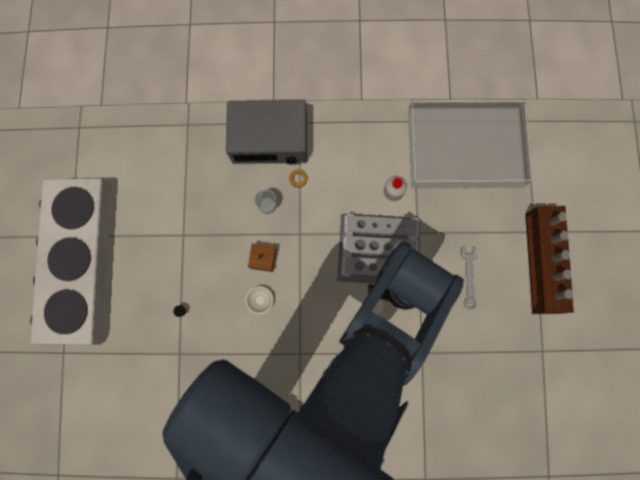

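Run:
```python
from h import *
import pickle
s=get_state()
f=grab_frame("wrist");g=grab_frame("scene")
D=f["depth"][100:160,290:350]
pts=np.array([atd(f,(x,y),f["depth"][y,x]) for y in range(100,160) for x in range(290,350) if f["depth"][y,x]>0])
m=pts[:,2]>110;print(m.sum(),pts[m].mean(0),np.median(pts[m,2]))
m=(pts[:,2]>64)&(pts[:,2]<110);print("mid",m.sum(),pts[m].mean(0) if m.any() else 0)
cr=lambda p:np.round((p-np.array([180,180])+.5)*3.6-.5)
print("scene pred top, rim",cr(proj(g,(537.5,-176,120))),cr(proj(g,(537.5,-176,60))))
a=pickle.load(open("f0.pkl","rb"))["scene"]
print(tri([(f,tuple(proj(f,pts[pts[:,2]>110].mean(0)))),(g,zp((180,180),3.6,(250,291)))]))
for n in "amber_jar dish beaker stopper wash_bottle collar".split():
    r=place_of(g,n)
    if r: print(n,np.round(atz(g,r[0]["pixel"],0)[:2]))
crop(f,(280,90,380,165),8,"pics/w18z.png")
```

```text
313 [ 537.85536074 -176.7839861   120.85194111] 120.85997172967373
mid 42 [ 532.34222666 -176.92240684   74.41820279]
scene pred top, rim [250. 298.] [261. 359.]
(array([ 538.01554191, -176.24248618,  127.16748762]), [np.float64(0.6864970322790467), np.float64(0.6864970322790737)])
amber_jar [ 436. -146.]
dish [454. 143.]
beaker [701. 124.]
stopper [ 436. -135.]
collar [775.  50.]
```

View pics/w18z.png

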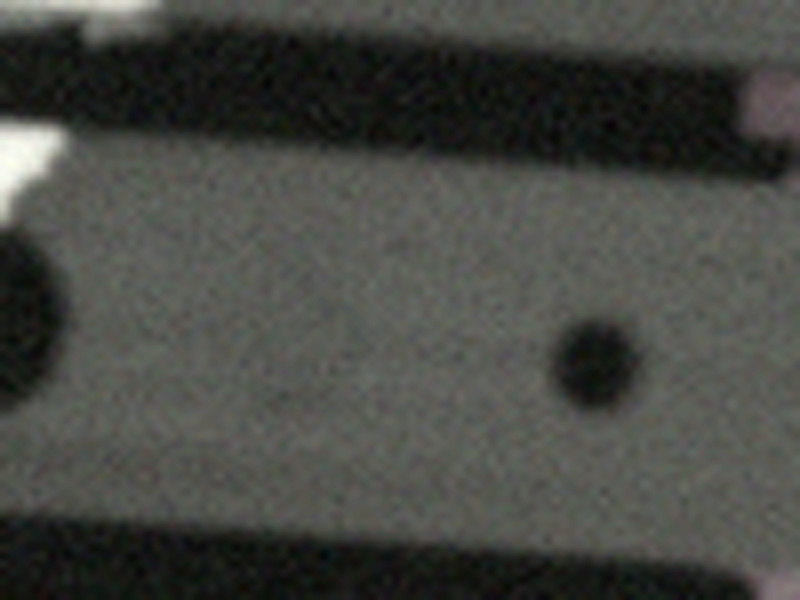

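```bash
python3 -c "
from station import *
print(sign_off())"
```

```text
the job is handed in; nothing more can be done
None
```

The spindle is standing upright in the third hole of the front plate (hole2, 13.5 mm), shoulder seated, let go. The job is handed in, at about 27 s of the 64 s allowed.

I lifted it from the block and tried the holes in order:

| Hole | Result | Outside force during the try |
|---|---|---|
| hole0 | Shoulder passed about 5 to 6 mm below the rim | about 2 N or less |
| hole1 | Shoulder passed about 5 mm below the rim | about 2 N or less |
| hole2 | Shank entered freely, and the rim stopped the shoulder at TCP z 81.5 mm, the height predicted from the grasp | about 5 N added at contact |

**Last checks:**
- **Seating:** wrist depth puts the spindle's top at (538, -177) and 120.9 mm high, against 120 mm expected when seated. The gripper is clear of it.
- **Bystanders:** the camera pictures show them still standing and apparently unmoved. The dish, beaker and collar were found again within about 10 mm of their starting estimates, and the jar within about 6 mm, which is about the spread between views.

**Checks that disagreed:**
- Triangulating the spindle's top with the scene camera gave 127 mm. That camera also read about 5 mm high on the spindle at the start, so I put this down to its bias.
- The network misplaced the stopper in the last scene picture, next to the jar, and did not find the wash bottle. In the top picture both are where they were at the start.

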